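# Tighten the battery clamp screw in the instrument case

## Robot

A 7-joint arm with a two-finger parallel gripper is mounted at the origin on the work surface. World frame = base frame: x ahead of the robot, y to its left, z up, the work surface at z = 0. Lengths are in m, angles in rad, forces in N, time in s.
With the tool pointing down it reaches from about 0.4 to 0.85 m from the base axis. Payload 10.4 kg.
Tool frame: the origin (TCP) lies at the very end of the fingers, on their centre line; the grasp point (between the pads) lies manip.hold_point_z behind it (manip.hold_point_z is the distance from the TCP to the grasp point, in m); z points along the fingers, y is the direction in which the jaws open and shut (so a half turn about z gives the same grasp; the last joint's range is limited). The gripper opens to 85 mm and grips with 20 to 120 N. Pads are 22 mm wide; open, the fingers measure 114 mm over their backs; the gripper's body (76 mm by 85 mm) begins 54 mm behind the grasp point. The pads swing forward as they close: fully open they stand 13 mm farther back than shut.
Start: joints at [-1.266, 0.332, -0.065, 1.46, 0.022, 1.35, -0.088], TCP at [0.201, 0.592, 0.231] pointing down, gripper open.
Joint ranges: [-2.6, 2.6], [-0.5, 2.12], [-1.47, 1.34], [0.16, 2.42], [-1.27, 4.41], [0.06, 2.06], [-2.6, 2.6]. Speed limits (rad/s): [2.22, 2.22, 2.79, 2.79, 3.14, 3.14, 3.14].

## Interface

Orientations are given as a unit quaternion [x, y, z, w].
In Python, from workcell import manip gives the robot as it stands.
- The arm moves only by the tool jog_arm, never from a script. Its arguments are lists of equal length, an entry for each row: "translation": the shift along the world's x, y, z in mm, a list of three; "turn": the turn about the world's z in degrees. In form: {"translation": [[x, y, z], ...], "turn": [turn, ...]}. A call has 1 to 12 rows; each row is the pose to reach, as a shift and turn from the pose measured when the call began; what a row does not reach only later rows make up. A row lasts 1/12 s, in which the tool goes at most 41.7 mm and 7.16 degrees, less where a joint would pass 70% of its speed; a pose out of reach is approached as far as the arm can. A call with a gripper value outside its range is refused whole. "grip" is the finger opening in mm, from 0 to 85.4, set as the call begins (left out, the last holds). The fingers move at their own pace and stop on an object; "grip_force" is the grip in N (left out, the last holds). Time passes only in rows, so rows that repeat a pose let the fingers close. It gives the time, the measured TCP pose, the force and the opening at its end, in the units of the state.
- manip.get_obs(): the state, without advancing time (a new reading comes with each control period).
- manip.camera(name): name is "scene" or "top" or "wrist"; returns a dict with "frame" (400x640x3 uint8, red, green, blue), "mtx" (3x3 intrinsics, pixels), "pose" (4x4, takes a point from camera to world coordinates). Camera axes: x right, y down, z forward; pixel columns grow to the right and rows downward; lengths in m; the calibration is good to about 2 mm. A picture is of the moment at which its call begins. There is no depth.
- manip.hand_in(): hands the job in, once; it reports no verdict.
Trained networks look in a picture, given as the dict that the camera call returned (one of the last four; its "shot" number tells which), for a name from the list of things; names that differ only in an ending like _2 or _b are one class to them, and where a whole thing is asked for, a point or a joint stands for the part that bears it (a point fixed in the world has none). Each returns a list of dicts, best first, with "confidence" (0 to 1); they miss things now and then, are a little off and sometimes report something else, mostly with a low value. They report only what shows in the picture. A call takes as long as a camera call. They do not tell look-alikes from the thing itself.
- manip.outline_of(picture, label): "mask" (400x640 bool, what is visible of it) and "extent" ([left, top, right, bottom] in pixels, round what is visible of it).
- manip.pinpoint(picture, label): "at" ([column, row] in pixels: a listed point, or the origin of a listed thing).
The state is a dict: "clock": time; "joint_pos": joint angles; "joint_velocities": joint speeds; "tau": joint torques, N m; "position": TCP position; "ee_rot": TCP orientation; "ft_force": force on the tool from outside, world axes, zero at the start; "torque": the same for the moment, N m; "grip_width": opening from 0.0 (shut) to 1.0 (fully open).
Only numpy, scipy, OpenCV 4.12 (cv2) and the standard library are available. Lean on these libraries where they do the work, as an engineer would, in place of code of your own. Each camera call takes 0.05 s, during which the arm holds its last target. There are 200 camera calls.

## Task

The brass square-headed screw that holds the battery clamp, down in the open clear case, is still loose: take the larger T-handle wrench from the tool block, set its socket fully down on the screw's head and turn it clockwise until the screw is tight (about a quarter turn at most). Then stand the wrench back upright in the empty hole of the tool block. Keep the fingers themselves away from the screw, and leave the smaller wrench, the pliers, the tape roll and the solder spool around the block where they are.

Things in the scene. Friction and masses are not known exactly. Their poses are not given: they have to be found in the camera images.
- wrench: The larger T-handle socket wrench, loose, 0.2 to 0.35 kg. Origin: centre of its socket's open lower mouth; z up the shaft; handle bar along x. Socket: square steel tube 34 mm long, 21 mm wide, 30 mm across corners; square bore 15.8 mm across flats, 28 mm deep, flats facing +-x and +-y, mouth bevelled 1.6 mm. Starts upright in a hole of the block, standing on its mouth, 10 mm above the table, in either hole.
- wrench_grip (a point): Centre of the wrench's handle bar, 152 mm above its mouth; axes as the wrench's. Black rubber bar 95 mm long (x), 20 mm thick (y), 24 mm high; below it a tapered hub (22 to 17 mm across, down to 123 mm above the mouth) and an 11 mm round steel shaft.
- screw (a point): Brass square-headed screw at the bottom of the case, between the battery and the boards. Point: centre of the head's underside, on a 31 mm washer, 13.5 mm above the table; z up, turns with the screw. Head 14 mm square up to 9 mm, flats facing +-x and +-y of this frame. With the socket fully down, the wrench's mouth rests on the washer, at this point.
- screw_crown (a point): Top of the screw's head, 16 mm above screw; the head tapers from 14 mm square (9 mm up) to 7 mm square here and guides the socket to the middle. The socket goes down only when the squares line up (every 90 degrees) within about 8 degrees; else it stays some 5 to 10 mm too high until turned. Once on, it has up to about 8 degrees of turning play each way.
- clamp_screw (a joint): Turn of the screw in rad, growing clockwise seen from above (tightening): 1.2 is fully tight (a hard stop); starts lie between 0 and 0.35, so 0.85 to 1.2 rad remain. It turns stiffly (about 0.25 N m) and stays where it is left.
- case: Open clear plastic case, fixed, 300 mm (x) by 230 mm (y). Origin: centre of its underside; z up. The screw lies at x = -8 mm, y = 0. Around the screw's axis 30 mm are clear: battery and its steel strap at x below -44 mm, up to 78 mm high; boards at x above 38 mm, up to 68 mm high; two modules beyond y = +-47 mm, up to 50 mm high.
- case_rim (a point): Centre of the case's mouth, level with its rim, 100 mm above the table; rubber grips and latches stand out up to 16 mm. The open lid is hinged along the +y rim and leans far outwards, 55 degrees from upright, up to about 0.25 m above the table.
- block: Wooden tool block, fixed, 170 mm (x) by 75 mm (y) by 65 mm high. Origin: centre of its underside; z up. Two round vertical holes at x = -45 and +45 mm: 39 mm across, mouth chamfered 3 mm, floors 10 mm above the table. Either hole may hold either wrench.
- block_hole0 (a point): Centre of the mouth of the block's hole at x = -45 mm, 65 mm above the table.
- block_hole1 (a point): Centre of the mouth of the block's hole at x = +45 mm, 65 mm above the table.
- small_wrench: Bystander, loose: the smaller T-handle wrench, upright in the block's other hole. Origin and axes as for the larger one; handle bar 64 x 15 x 18 mm, centred 100 mm above its origin (top 119 mm above the table).
- tape_roll: Bystander, loose: roll of tape lying flat, 66 mm across, 18 mm high.
- solder_spool: Bystander, loose: spool standing on its flange, 60 mm across, 44 mm high.
- pliers: Bystander, loose: pliers lying flat, about 155 mm long.
Things that resemble listed ones, but are neither listed nor needed, are in the scene too. What is shaped like the wrench but pink is not meant.

How it is judged:
By the outcome, as a careful person would: the job done as asked, in the order asked, and still so for the second after the job is handed in, with the robot touching nothing.
It also fails if it takes over 54 s, if anything falls off the work surface, if the arm or the gripper's body presses on something with over 40 N, if the wrist force passes 120 N, or if a joint passes its speed limit or range.

## Working session

There is one attempt and no reset: what is moved stays moved. The work goes in short steps, Python scripts to look and compute and a tool call to move; the robot and the scene stay as the last step left them, time stands still between calls to the robot, and variables do not carry over. Pictures are saved under pics/ and viewed, about 8 in all and at most 12, crops included, and the job is handed in when it is done.

Besides the shell and the picture viewer there is one more tool, called in YAML: its name, and indented under it one key for each argument. jog_arm: Moves the arm, as the interface text tells. Its arguments: {"type":"object","properties":{"translation":{"type":"array"},"turn":{"type":"array"},"grip":{"type":"number"},"grip_force":{"type":"number"}},"required":["translation","turn"]}

```bash
mkdir -p pics
cat > h.py <<'E'
import numpy as np, cv2
from workcell import manip
def ray(c,px):
    d=np.linalg.inv(c["mtx"])@[px[0],px[1],1]; P=c["pose"]; return P[:3,3],P[:3,:3]@d
def atz(c,px,z):
    o,d=ray(c,px); return o+d*(z-o[2])/d[2]
def proj(c,p):
    P=c["pose"]; q=c["mtx"]@(P[:3,:3].T@(np.array(p)-P[:3,3])); return q[:2]/q[2]
def save(c,n,box=None,s=1):
    f=c["frame"][:,:,::-1]
    if box: f=f[box[1]:box[3],box[0]:box[2]]
    cv2.imwrite("pics/"+n,cv2.resize(f,None,fx=s,fy=s,interpolation=cv2.INTER_CUBIC))
E
python3 - <<'E'
from h import *
print(manip.hold_point_z); o=manip.get_obs(); print(o)
Z=dict(wrench=.01,wrench_grip=.162,screw=.0135,screw_crown=.0295,case=0,case_rim=.1,block=0,block_hole0=.065,block_hole1=.065,small_wrench=.01,tape_roll=0,solder_spool=0,pliers=0)
ims=[]
for n in("scene","top"):
    c=manip.camera(n); ims.append(c["frame"]); print(n,c["pose"].round(3).tolist(),c["mtx"][0,0])
    for k,z in Z.items():
        for d in manip.pinpoint(c,k)[:3]: print(k,np.round(d["at"],1),round(d["confidence"],2),atz(c,d["at"],z).round(4))
    save(c,n+"0.png")
E
```

```text
0.0187
{'clock': 0.0, 'joint_pos': array([-1.2656078 ,  0.33286356, -0.06468851,  1.46092766,  0.02162181,
        1.34991176, -0.08850202]), 'joint_velocities': array([ 1.69841360e-03,  1.06905648e-03,  9.02497159e-04, -9.41900972e-05,
       -1.49334465e-03,  7.30699354e-04,  8.53650680e-04]), 'tau': array([ 3.30188350e-04, -6.25461674e+01,  4.92157589e-02, -3.91616070e+01,
        1.61273143e-02,  1.01385493e-02,  5.35535264e-06]), 'position': array([0.20111738, 0.59136369, 0.23052763]), 'ee_rot': array([ 1.63155250e-01,  9.86600154e-01, -7.03624986e-04, -7.02714856e-05]), 'ft_force': array([-0.72198291,  0.32550281, -1.25543234]), 'torque': array([ 0.00454224, -0.00645338,  0.00879502]), 'grip_width': 1.0014665712403499}
scene [[0.792, 0.41, -0.452, 0.946], [0.61, -0.554, 0.566, -0.673], [-0.019, -0.724, -0.689, 0.781], [0.0, 0.0, 0.0, 1.0]] 379.4739634996072
wrench [213.  244.1] 0.94 [ 0.316  -0.3541  0.01  ]
wrench [335.6 338.4] 0.94 [ 0.7257 -0.3682  0.01  ]
wrench [298.4 259.5] 0.8 [ 0.5284 -0.2577  0.01  ]
wrench_grip [303.1 175. ] 0.96 [ 0.4491 -0.131   0.162 ]
wrench_grip 
[... 1549 characters left out ...]
  192.9] 0.88 [0.5275 0.1431 0.    ]
case_rim [174.4 185. ] 0.94 [0.5259 0.1471 0.1   ]
block [373.1 206.9] 0.8 [ 0.4907 -0.2604  0.    ]
block_hole0 [380.7 182.6] 0.98 [ 0.5318 -0.2693  0.065 ]
block_hole0 [376.5 227.4] 0.64 [ 0.4387 -0.2572  0.065 ]
block_hole1 [380.7 182.6] 0.98 [ 0.5318 -0.2693  0.065 ]
block_hole1 [376.5 227.4] 0.64 [ 0.4387 -0.2572  0.065 ]
small_wrench [374.8 209.7] 0.7 [ 0.483  -0.2625  0.01  ]
small_wrench [373.8 229.2] 0.53 [ 0.4407 -0.2589  0.01  ]
tape_roll [320.6 119.6] 0.85 [ 0.6905 -0.1494  0.    ]
tape_roll [370.4 230.3] 0.61 [ 0.4395 -0.2527  0.    ]
solder_spool [363.4 123.9] 0.86 [ 0.6793 -0.2453  0.    ]
pliers [443.8 216. ] 0.63 [ 0.4683 -0.4145  0.    ]
```

View pics/scene0.png

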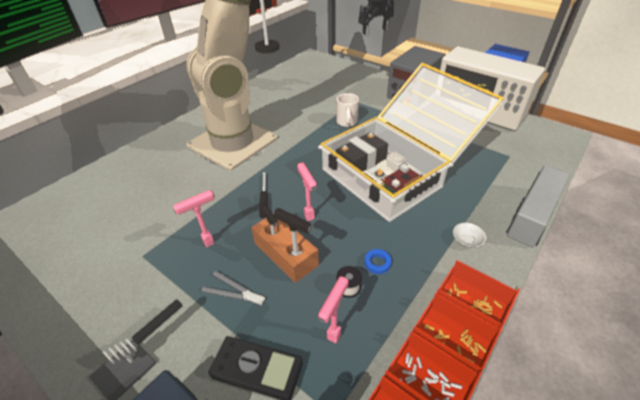

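View pics/top0.png

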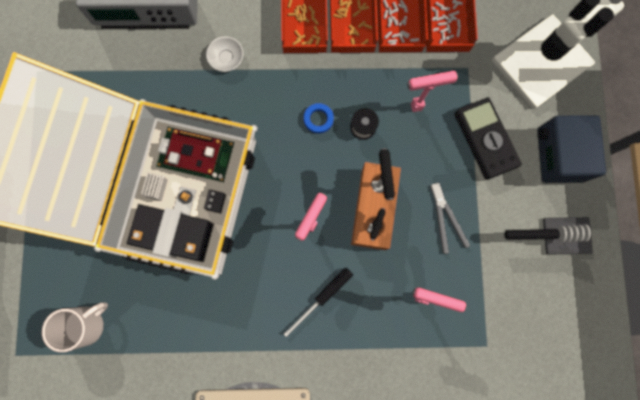

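The scene view shows three pink decoys at (200,205), (307,178) and (337,300). The black T-bar at (293,217) stands in the block, with the smaller wrench's bar beside it at about (265,200). In the top view the large wrench is at (387,173) with its bar along rows, the small one is at (376,225), and the screw is at (186,196) in the case. I'll go above the case first to see the screw's angle from close by.

jog_arm:
  translation:
    - [0,0,35]
    - [0,0,70]
    - [0,0,105]
    - [15,-30,130]
    - [38,-60,140]
    - [60,-90,140]
    - [80,-120,140]
    - [100,-150,140]
    - [120,-180,140]
    - [140,-210,140]
    - [160,-240,140]
    - [180,-270,140]
  turn: [0,0,0,0,0,0,0,0,0,0,0,0]

```text
clock: 2.4
position: [0.3819, 0.32, 0.3716]
ee_rot: [0.163, 0.987, 0.0, 0.0]
ft_force: [-0.2, 0.1, 0.3]
grip_width: 0.999
```

jog_arm:
  translation:
    - [20,-30,0]
    - [40,-60,0]
    - [60,-90,0]
    - [80,-120,0]
    - [100,-150,0]
    - [115,-175,0]
    - [115,-175,0]
    - [115,-175,0]
    - [115,-175,0]
  turn: [0,0,0,0,0,0,0,0,0]

```text
clock: 3.15
position: [0.4966, 0.1458, 0.3716]
ee_rot: [0.163, 0.987, 0.001, -0.0]
ft_force: [1.0, 1.2, 0.9]
grip_width: 1.003
```

Run:
```python
from h import *
c=manip.camera("wrist"); print(c["pose"].round(3).tolist(),c["mtx"][0,0])
for k,z in dict(screw=.0135,screw_crown=.0295,case_rim=.1).items():
    for d in manip.pinpoint(c,k)[:2]: print(k,np.round(d["at"],1),round(d["confidence"],2),atz(c,d["at"],z).round(4))
p=proj(c,[.518,.141,.02]); print(p)
save(c,"w1.png")
c=manip.camera("top"); save(c,"wr1.png",(330,130,450,260),5)
for m in manip.outline_of(c,"wrench")[:4]:
    v,u=np.nonzero(m["mask"]); print(m["extent"],m["confidence"],len(u),c["frame"][v,u].mean(0))
```

```text
[[0.322, 0.904, 0.282, 0.424], [0.947, -0.308, -0.094, 0.171], [0.001, 0.297, -0.955, 0.515], [0.0, 0.0, 0.0, 1.0]] 300.35624017854735
screw [317.1 159.4] 0.52 [0.5121 0.1439 0.0135]
screw_crown [319.5 164.9] 0.51 [0.5192 0.1456 0.0295]
case_rim [321.2 175.3] 0.88 [0.5204 0.1467 0.1   ]
[316.58808392 163.96506682]
[413.9, 288.2, 463.2, 308.0] 0.96 579 [225.34196891 130.88428325 152.00518135]
[293.6, 194.7, 328.2, 238.4] 0.77 555 [228.64504505 132.78918919 154.37117117]
[372.6, 146.9, 394.1, 198.0] 0.71 707 [59.13295615 52.93635078 48.79207921]
[409.0, 66.5, 460.3, 111.6] 0.61 852 [183.65023474 106.56338028 122.97535211]
```

Run:
```python
import cv2,numpy as np
a=cv2.imread("pics/w1.png")
b=cv2.resize(a[130:200,280:360],None,fx=6,fy=6,interpolation=cv2.INTER_CUBIC)
w=cv2.resize(cv2.imread("pics/wr1.png"),None,fx=.5,fy=.5)
o=np.zeros((max(420,w.shape[0]),800,3),np.uint8); o[:420,:480]=b; o[:w.shape[0],490:490+w.shape[1]]=w
cv2.imwrite("pics/c1.png",o)
```

```text
(no output)
```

View pics/c1.png

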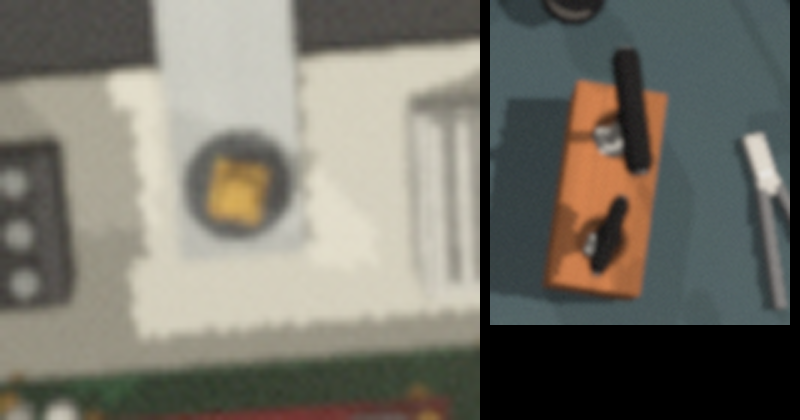

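The right half of the crop confirms the large black wrench in the far hole and the small one in the near hole. On the left, the brass head at about (320,161) in the wrist image has an unclear angle. I'll go lower.

jog_arm:
  translation:
    - [4,0,-35]
    - [8,0,-70]
    - [12,0,-105]
    - [16,0,-140]
    - [18,0,-175]
    - [20,0,-205]
    - [20,0,-205]
    - [20,0,-205]
  turn: [0,0,0,0,0,0,0,0]

```text
clock: 4.12
position: [0.5159, 0.1458, 0.1663]
ee_rot: [0.162, 0.987, -0.0, -0.001]
ft_force: [1.1, 0.4, 0.8]
grip_width: 1.0
```

Run:
```python
from h import *
c=manip.camera("wrist")
for k,z in dict(screw=.0135,screw_crown=.0295,case_rim=.1).items():
    for d in manip.pinpoint(c,k)[:2]: print(k,np.round(d["at"],1),round(d["confidence"],2),atz(c,d["at"],z).round(4))
np.savez("w2.npz",**{k:c[k] for k in("frame","mtx","pose")})
p=proj(c,[.518,.144,.02]); x,y=p.astype(int); print(p)
# rectified view at plane z=22.5mm (head shoulder), 0.15 mm/px
S=.0001
pts=np.float32([proj(c,[.518+dx,.144+dy,.0225]) for dx,dy in((.025,.025),(.025,-.025),(-.025,-.025),(-.025,.025))])
H=cv2.getPerspectiveTransform(pts,np.float32([[0,0],[500,0],[500,500],[0,500]]))
cv2.imwrite("pics/r2.png",cv2.warpPerspective(c["frame"][:,:,::-1],H,(500,500),flags=cv2.INTER_CUBIC))
```

```text
screw [314.8 180.9] 0.54 [0.5153 0.1453 0.0135]
screw_crown [317.5 184. ] 0.54 [0.5152 0.1482 0.0295]
case_rim [318.3 220.6] 0.93 [0.5243 0.1453 0.1   ]
[314.39809303 185.43307025]
```

View pics/r2.png

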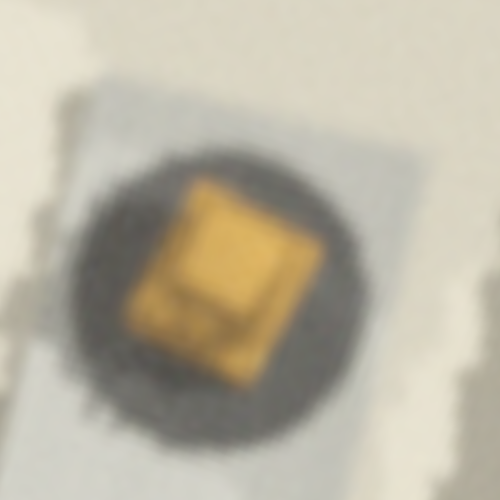

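The rectified view (up = +x, left = +y) shows the head square centred near (225,275), turned about 29° clockwise. So the screw is at about (0.5155, 0.146) with yaw −29° mod 90, which agrees with the rim estimate. Next I'll go to the wrench.

jog_arm:
  translation:
    - [0,0,38]
    - [0,0,76]
    - [0,-15,112]
    - [0,-45,135]
    - [0,-80,150]
    - [0,-118,160]
    - [0,-156,160]
    - [0,-194,160]
    - [0,-232,160]
    - [0,-270,160]
    - [0,-308,160]
    - [0,-346,160]
  turn: [0,0,0,0,3,6,9,13,17,21,24,26]

```text
clock: 5.32
position: [0.5176, -0.2016, 0.3311]
ee_rot: [-0.065, 0.998, 0.002, 0.003]
ft_force: [0.5, 0.4, -0.6]
grip_width: 1.001
```

jog_arm:
  translation:
    - [2,-30,0]
    - [4,-56,0]
    - [4,-62,0]
    - [4,-62,0]
    - [4,-62,0]
    - [4,-62,0]
  turn: [0,0,0,0,0,0]

```text
clock: 5.82
position: [0.5222, -0.2619, 0.3316]
ee_rot: [-0.066, 0.998, 0.002, 0.003]
ft_force: [-0.2, -0.1, -0.8]
grip_width: 1.001
```

Run:
```python
from h import *
from scipy.spatial.transform import Rotation as R
o=manip.get_obs(); M=R.from_quat(o["ee_rot"]).as_matrix(); print(o["position"],"jaw yaw",np.degrees(np.arctan2(M[1,1],M[0,1])),o["joint_pos"].round(2))
c=manip.camera("wrist"); Z=.174
for k,z in dict(wrench_grip=.162,wrench=.01,block_hole0=.065).items():
    for d in manip.pinpoint(c,k)[:3]: print(k,np.round(d["at"],1),round(d["confidence"],2),atz(c,d["at"],z).round(4))
for x in manip.outline_of(c,"wrench")[:3]: print(x["extent"],x["confidence"])
x0,y0=.529,-.262
pts=np.float32([proj(c,[x0+dx,y0+dy,Z]) for dx,dy in((.075,.075),(.075,-.075),(-.075,-.075),(-.075,.075))])
H=cv2.getPerspectiveTransform(pts,np.float32([[0,0],[600,0],[600,600],[0,600]]))
cv2.imwrite("pics/r3.png",cv2.warpPerspective(c["frame"][:,:,::-1],H,(600,600),flags=cv2.INTER_CUBIC))
```

```text
[ 0.5221701  -0.26193667  0.33162305] jaw yaw 97.62516692647691 [-0.2   0.23  0.72  1.44 -0.16  1.52  2.22]
wrench_grip [457.6 127.7] 0.95 [ 0.4532 -0.124   0.162 ]
wrench_grip [214.7 311.8] 0.72 [ 0.7105 -0.3621  0.162 ]
wrench_grip [314. 181.] 0.58 [ 0.528  -0.2618  0.162 ]
wrench [411.1 116.6] 0.97 [ 0.4502 -0.1255  0.01  ]
wrench [242.9 254.5] 0.56 [ 0.7142 -0.3614  0.01  ]
block_hole0 [311.1 164.9] 0.71 [ 0.5312 -0.2655  0.065 ]
block_hole0 [333.4  96.9] 0.66 [ 0.4387 -0.2483  0.065 ]
block_hole0 [368.2 256. ] 0.51 [ 0.6601 -0.161   0.065 ]
[213.3, 248.7, 254.1, 323.6] 0.83
[300.4, 133.1, 324.1, 228.5] 0.79
[402.8, 79.6, 501.1, 164.1] 0.66
```

View pics/r3.png

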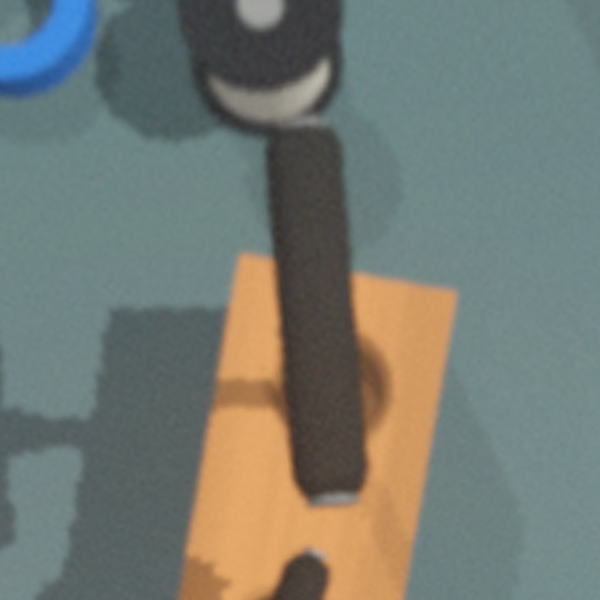

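The bar's top runs from (305,125) to (330,495), which makes it 93 mm long (it should be 95). Its centre is at about (0.527, −0.2655) and its yaw about +4.5°. I'll descend and grip.

jog_arm:
  translation:
    - [5,-3,-35]
    - [5,-3,-70]
    - [5,-3,-100]
    - [5,-3,-130]
    - [5,-3,-150]
    - [5,-3,-165]
    - [5,-3,-175]
    - [5,-3,-183]
    - [5,-3,-183]
    - [5,-3,-183]
  turn: [-3,-3,-3,-3,-3,-3,-3,-3,-3,-3]

```text
clock: 6.9
position: [0.5271, -0.2657, 0.1487]
ee_rot: [-0.04, 0.999, 0.002, 0.003]
ft_force: [-0.5, -1.5, 0.0]
grip_width: 1.003
```

jog_arm:
  translation:
    - [0,0,0]
    - [0,0,0]
    - [0,0,0]
    - [0,0,0]
    - [0,0,0]
    - [0,0,0]
    - [0,0,0]
    - [0,0,0]
    - [0,0,0]
    - [0,0,0]
  turn: [0,0,0,0,0,0,0,0,0,0]
  grip: 8
  grip_force: 90

```text
clock: 7.73
position: [0.5274, -0.2659, 0.1492]
ee_rot: [-0.04, 0.999, 0.002, 0.004]
ft_force: [0.4, 0.1, 5.4]
grip_width: 0.219
```

jog_arm:
  translation:
    - [0,0,10]
    - [0,0,25]
    - [0,0,55]
    - [0,0,85]
    - [0,0,115]
    - [0,0,140]
    - [0,0,150]
    - [0,0,150]
    - [0,0,150]
  turn: [0,0,0,0,0,0,0,0,0]

```text
clock: 8.48
position: [0.5271, -0.2657, 0.298]
ee_rot: [-0.04, 0.999, 0.002, 0.003]
ft_force: [-0.7, 0.1, -3.4]
grip_width: 0.214
```

```bash
cat > st.py <<'E'
from h import *
from scipy.spatial.transform import Rotation as R
def st():
    o=manip.get_obs(); M=R.from_quat(o["ee_rot"]).as_matrix()
    print(round(o["clock"],2),o["position"].round(4),"jaw",np.degrees(np.arctan2(M[1,1],M[0,1])).round(1),"grip",round(o["grip_width"]*85.4,1),"F",o["ft_force"].round(1),"T",o["torque"].round(2),o["joint_pos"].round(2))
    return o
E
python3 - <<'E'
from st import *
st()
c=manip.camera("wrist"); s=manip.camera("scene"); t=manip.camera("top")
for n,q in(("w",c),("s",s),("t",t)):
    for k in("wrench","wrench_grip"):
        for d in manip.pinpoint(q,k)[:4]: print(n,k,np.round(d["at"],1),round(d["confidence"],2))
f=np.vstack([np.hstack([s["frame"][150:350,200:500],t["frame"][100:300,300:600]])])
b=cv2.resize(c["frame"],(600,375)); cv2.imwrite("pics/l4.png",np.vstack([f,b])[:,:,::-1])
E
```

```text
8.48 [ 0.5271 -0.2657  0.298 ] jaw 94.6 grip 18.2 F [-0.7  0.1 -3.4] T [ 0.06  0.03 -0.01] [-0.19  0.26  0.72  1.49 -0.18  1.46  2.18]
w wrench [243.5 266.9] 0.88
w wrench [421.7 106.4] 0.74
w wrench_grip [313.1 264. ] 0.83
w wrench_grip [478.8 116.2] 0.72
s wrench [292.7 220.4] 0.91
s wrench [210.4 243.1] 0.73
s wrench [335.7 336.4] 0.73
s wrench [309.  217.4] 0.59
s wrench_grip [284.1 166.4] 0.86
s wrench_grip [332.  296.4] 0.8
s wrench_grip [305.5 175.1] 0.72
s wrench_grip [195.1 200.3] 0.71
t wrench [418.8 295.9] 0.91
t wrench [309.1 224.2] 0.85
t wrench [362.7 126.4] 0.43
t wrench_grip [439.6 300.2] 0.78
t wrench_grip [309.2 214.2] 0.72
```

View pics/l4.png

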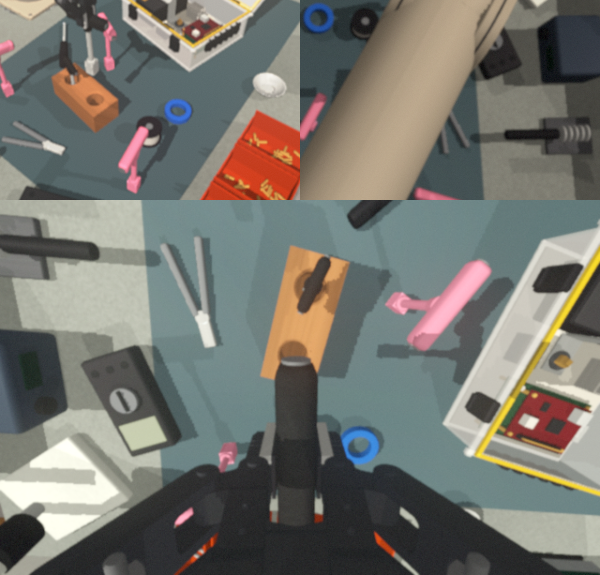

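The wrench is lifted clear, the block's far hole is empty and the small wrench is untouched. I'll check the mouth offset and the hole position from these views.

Run:
```python
from st import *
s=manip.camera("scene"); c=manip.camera("wrist")
for d in manip.pinpoint(s,"wrench")[:1]: print(d["at"],atz(s,d["at"],.159), proj(s,[.527,-.2657,.159]))
for q in(s,c):
    for k in("block_hole0","block"):
        for d in manip.pinpoint(q,k)[:3]: print(k,np.round(d["at"],1),round(d["confidence"],2),atz(q,d["at"],.065 if k!="block" else 0).round(4))
```

```text
[292.8, 220.4] [ 0.52892758 -0.26281362  0.159     ] [291.30204592 220.78298412]
block_hole0 [297.1 248.1] 0.75 [ 0.5338 -0.2633  0.065 ]
block_hole0 [274.7 227.8] 0.55 [ 0.4457 -0.2476  0.065 ]
block [284.8 256.1] 0.56 [ 0.4879 -0.2651  0.    ]
block_hole0 [332.6  90.2] 0.97 [ 0.4378 -0.2517  0.065 ]
block_hole0 [317.3 164.6] 0.63 [ 0.5283 -0.2625  0.065 ]
block [319.8 128.8] 0.86 [ 0.4893 -0.2615  0.    ]
```

jog_arm:
  translation:
    - [0,5,10]
    - [0,25,20]
    - [0,55,20]
    - [0,90,20]
    - [0,127,20]
    - [0,164,20]
    - [-3,201,20]
    - [-6,238,20]
    - [-9,275,20]
    - [-11,312,20]
    - [-11,349,20]
    - [-11,380,20]
  turn: [0,0,-3,-7,-11,-15,-19,-23,-27,-30,-33,-34]

```text
clock: 10.28
position: [0.5158, 0.1173, 0.3203]
ee_rot: [0.254, 0.967, 0.001, 0.004]
ft_force: [0.5, -0.2, -2.9]
grip_width: 0.214
```

jog_arm:
  translation:
    - [0,22,0]
    - [0,32,0]
    - [0,32,0]
    - [0,32,0]
    - [0,32,0]
  turn: [0,0,0,0,0]

```text
clock: 10.7
position: [0.5161, 0.1478, 0.3207]
ee_rot: [0.255, 0.967, 0.001, 0.005]
ft_force: [-0.0, -0.4, -2.4]
grip_width: 0.213
```

Run:
```python
from st import *
o=st(); s=manip.camera("scene"); p=o["position"]
for d in manip.pinpoint(s,"wrench")[:2]: print(d["at"],atz(s,d["at"],p[2]-.139), proj(s,p-[0,0,.139]))
for q in(s,manip.camera("top")):
  for k in("block_hole0","block_hole1"):
    for d in manip.pinpoint(q,k)[:2]: print(k,np.round(d["at"],1),round(d["confidence"],2),atz(q,d["at"],.065).round(4))
```

```text
10.7 [0.5161 0.1478 0.3207] jaw 60.4 grip 18.2 F [-0.  -0.4 -2.4] T [-0.08 -0.03 -0.01] [-0.76  0.09  0.43  1.58 -0.03  1.48  0.72]
[208.4, 243.2] [ 0.4470336  -0.42919823  0.18172179] [384.13169973 127.3073593 ]
[387.4, 127.7] [0.52452966 0.15143901 0.18172179] [384.13169973 127.3073593 ]
block_hole0 [271.3 227.5] 0.89 [ 0.4381 -0.252   0.065 ]
block_hole0 [379.5 170.5] 0.18 [0.5395 0.1031 0.065 ]
block_hole1 [271.3 227.5] 0.89 [ 0.4381 -0.252   0.065 ]
block_hole1 [379.5 170.5] 0.18 [0.5395 0.1031 0.065 ]
block_hole0 [376.4 223.8] 0.89 [ 0.4461 -0.2572  0.065 ]
block_hole0 [379.  185.9] 0.84 [ 0.5249 -0.2655  0.065 ]
block_hole1 [376.4 223.8] 0.89 [ 0.4461 -0.2572  0.065 ]
block_hole1 [379.  185.9] 0.84 [ 0.5249 -0.2655  0.065 ]
```

jog_arm:
  translation:
    - [-2,-1.5,-30]
    - [-2,-1.5,-60]
    - [-2,-1.5,-90]
    - [-2,-1.5,-115]
    - [-2,-1.5,-132]
    - [-2,-1.5,-142]
    - [-2,-1.5,-145]
    - [-2,-1.5,-145]
    - [-2,-1.5,-145]
  turn: [0.5,0.5,0.5,0.5,0.5,0.5,0.5,0.5,0.5]

```text
clock: 11.8
position: [0.5145, 0.1475, 0.1765]
ee_rot: [0.251, 0.968, 0.002, 0.005]
ft_force: [0.3, -0.8, -3.2]
grip_width: 0.212
```

Run:
```python
from st import *
o=st(); p=o["position"]; M=R.from_quat(o["ee_rot"]).as_matrix(); print("mouth",p+M@[0,0,.139])
s=manip.camera("scene"); t=manip.camera("top"); w=manip.camera("wrist")
u,v=proj(s,[.5155,.1463,.03]).astype(int); print(u,v)
a=cv2.resize(s["frame"][v-55:v+25,u-40:u+40],(400,400),interpolation=2)
u,v=proj(t,[.5155,.1463,.03]).astype(int)
b=cv2.resize(w["frame"][60:400,120:520],(400,340),interpolation=2);b=np.vstack([b,np.zeros((60,400,3),np.uint8)])
cv2.imwrite("pics/l5.png",np.hstack([a,b])[:,:,::-1])
```

```text
11.8 [0.5145 0.1475 0.1765] jaw 61.0 grip 18.1 F [ 0.3 -0.8 -3.2] T [-0.01  0.01  0.02] [-0.75  0.17  0.42  1.8  -0.07  1.18  0.76]
mouth [0.51596727 0.14763057 0.03750501]
379 169
```

View pics/l5.png

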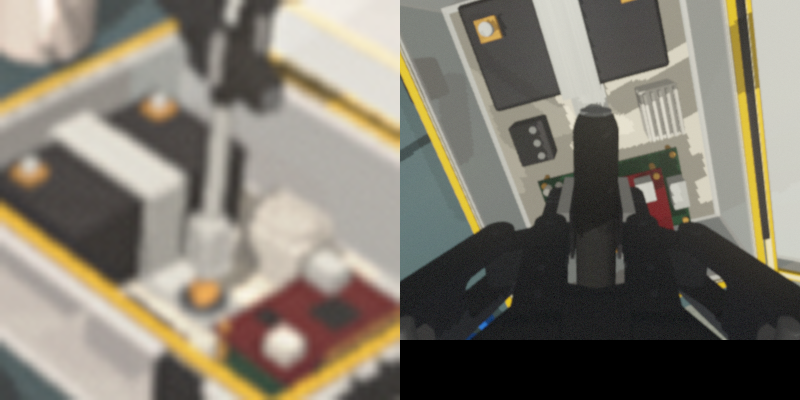

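In the scene crop the socket hangs just above the brass head (head at crop (204,292), mouth at about (208,268)). It seems 1–3 mm too far towards +y. I'll correct that and lower by feel.

jog_arm:
  translation:
    - [-0.5,-2.5,0]
    - [-0.5,-2.5,-3]
    - [-0.5,-2.5,-6]
    - [-0.5,-2.5,-9]
    - [-0.5,-2.5,-12]
    - [-0.5,-2.5,-14]
    - [-0.5,-2.5,-14]
  turn: [0,0,0,0,0,0,0]

```text
clock: 12.53
position: [0.5137, 0.145, 0.1618]
ee_rot: [0.251, 0.968, 0.002, 0.005]
ft_force: [0.3, -0.3, -3.5]
grip_width: 0.215
```

jog_arm:
  translation:
    - [0,0,-2]
    - [0,0,-4]
    - [0,0,-6]
    - [0,0,-8]
    - [0,0,-8]
  turn: [0,0,0,0,0]

```text
clock: 12.95
position: [0.5137, 0.1453, 0.1536]
ee_rot: [0.25, 0.968, 0.002, 0.005]
ft_force: [1.4, 2.0, -4.8]
grip_width: 0.214
```

Run:
```python
from st import *
o=st(); p=o["position"]; M=R.from_quat(o["ee_rot"]).as_matrix(); print("mouth",p+M@[0,0,.139])
```

```text
12.95 [0.5137 0.1453 0.1536] jaw 61.0 grip 18.3 F [ 1.4  2.  -4.8] T [ 0.63 -0.51 -0.05] [-0.74  0.19  0.42  1.83 -0.08  1.13  0.77]
mouth [0.51512548 0.14547575 0.0145698 ]
```

jog_arm:
  translation:
    - [0,0,-1]
    - [0,0,-2]
    - [0,0,-2.5]
    - [0,0,-2.5]
  turn: [0,0,0,0]

```text
clock: 13.28
position: [0.5145, 0.1455, 0.1526]
ee_rot: [0.251, 0.968, 0.002, 0.005]
ft_force: [-1.2, 1.1, 9.1]
grip_width: 0.217
```

Run:
```python
from st import *
o=st(); p=o["position"]; M=R.from_quat(o["ee_rot"]).as_matrix(); print("mouth",p+M@[0,0,.139])
s=manip.camera("scene"); u,v=proj(s,[.5155,.1463,.03]).astype(int)
a=cv2.resize(s["frame"][v-55:v+25,u-40:u+40],(480,480),interpolation=2)
cv2.imwrite("pics/l6.png",a[:,:,::-1])
```

```text
13.28 [0.5145 0.1455 0.1526] jaw 61.0 grip 18.5 F [-1.2  1.1  9.1] T [ 0.03  0.64 -0.02] [-0.74  0.19  0.42  1.83 -0.08  1.13  0.77]
mouth [0.51611812 0.1457399  0.01357309]
```

View pics/l6.png

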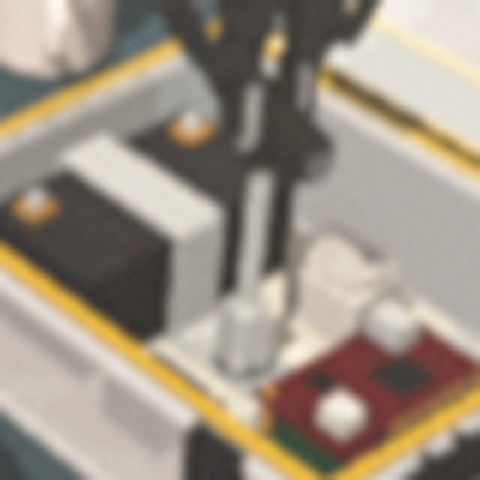

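The socket is fully down: mouth at z = 0.0136 with light contact force, and no brass visible. Now I'll turn clockwise.

jog_arm:
  translation:
    - [0,0,0]
    - [0,0,0]
    - [0,0,0]
    - [0,0,0]
    - [0,0,0]
    - [0,0,0]
    - [0,0,0]
    - [0,0,0]
    - [0,0,0]
    - [0,0,0]
    - [0,0,0]
    - [0,0,0]
  turn: [-4,-8,-12,-16,-20,-24,-28,-32,-36,-40,-44,-44]

```text
clock: 14.33
position: [0.5147, 0.1461, 0.1528]
ee_rot: [0.596, 0.803, 0.001, 0.006]
ft_force: [0.8, 2.5, -1.5]
grip_width: 0.216
```

```bash
python3 -c "
from st import *
st()"
```

```text
14.33 [0.5147 0.1461 0.1528] jaw 16.8 grip 18.4 F [ 0.8  2.5 -1.5] T [ 0.97 -0.46  0.24] [-0.82  0.2   0.5   1.83 -0.09  1.13  0.01]
```

jog_arm:
  translation:
    - [0,0,0]
    - [0,0,0]
    - [0,0,0]
    - [0,0,0]
  turn: [-3,-6,-8,-8]

```text
clock: 14.67
position: [0.5148, 0.1464, 0.1529]
ee_rot: [0.65, 0.76, 0.001, 0.006]
ft_force: [1.6, 2.1, -2.6]
grip_width: 0.211
```

```bash
python3 -c "
from st import *
st()"
```

```text
14.67 [0.5148 0.1464 0.1529] jaw 8.9 grip 18.1 F [ 1.6  2.1 -2.6] T [ 0.77 -0.44  0.26] [-0.83  0.2   0.52  1.83 -0.1   1.13 -0.12]
```

jog_arm:
  translation:
    - [0,0,-1]
    - [0,0,-1]
    - [0,0,-1]
    - [0,0,-1]
  turn: [-2.5,-5,-7,-7]

```text
clock: 15.0
position: [0.5153, 0.1466, 0.1527]
ee_rot: [0.695, 0.719, 0.001, 0.006]
ft_force: [-1.3, 1.5, 5.6]
grip_width: 0.216
```

```bash
python3 -c "
from st import *
st()"
```

```text
15.0 [0.5153 0.1466 0.1527] jaw 2.0 grip 18.5 F [-1.3  1.5  5.6] T [0.47 0.18 0.19] [-0.84  0.2   0.53  1.83 -0.1   1.13 -0.24]
```

jog_arm:
  translation:
    - [0,0,0]
    - [0,0,0]
    - [0,0,0]
    - [0,0,0]
  turn: [-2,-4,-6,-6]

```text
clock: 15.33
position: [0.5152, 0.1466, 0.1528]
ee_rot: [0.731, 0.682, 0.0, 0.006]
ft_force: [0.5, 2.0, -0.1]
grip_width: 0.216
```

```bash
python3 -c "
from st import *
st()"
```

```text
15.33 [0.5152 0.1466 0.1528] jaw -3.9 grip 18.5 F [ 0.5  2.  -0.1] T [0.52 0.   0.25] [-0.85  0.2   0.54  1.83 -0.1   1.13 -0.34]
```

jog_arm:
  translation:
    - [0,0,-0.5]
    - [0,0,-0.5]
    - [0,0,-0.5]
    - [0,0,-0.5]
  turn: [-2,-4,-6,-6]

```text
clock: 15.67
position: [0.5154, 0.1467, 0.1527]
ee_rot: [0.765, 0.644, 0.0, 0.006]
ft_force: [-0.3, 1.9, 4.1]
grip_width: 0.219
```

```bash
python3 -c "
from st import *
st()"
```

```text
15.67 [0.5154 0.1467 0.1527] jaw -9.8 grip 18.7 F [-0.3  1.9  4.1] T [0.43 0.11 0.33] [-0.86  0.2   0.55  1.83 -0.1   1.13 -0.44]
```

jog_arm:
  translation:
    - [0,0,0]
    - [0,0,0]
    - [0,0,0]
    - [0,0,0]
  turn: [-2,-4,-5,-5]

```text
clock: 16.0
position: [0.5154, 0.1467, 0.1528]
ee_rot: [0.792, 0.611, 0.0, 0.006]
ft_force: [-0.2, 0.5, 1.6]
grip_width: 0.216
```

```bash
python3 -c "
from st import *
st()"
```

```text
16.0 [0.5154 0.1467 0.1528] jaw -14.7 grip 18.5 F [-0.2  0.5  1.6] T [0.44 0.05 0.56] [-0.87  0.2   0.56  1.83 -0.11  1.14 -0.53]
```

jog_arm:
  translation:
    - [0,0,-0.5]
    - [0,0,-0.5]
    - [0,0,-0.5]
    - [0,0,-0.5]
  turn: [-2,-4,-4,-4]

```text
clock: 16.33
position: [0.5156, 0.1467, 0.1527]
ee_rot: [0.812, 0.584, 0.0, 0.006]
ft_force: [-0.0, 1.7, 5.5]
grip_width: 0.215
```

```bash
python3 -c "
from st import *
st()"
```

```text
16.33 [0.5156 0.1467 0.1527] jaw -18.6 grip 18.3 F [-0.   1.7  5.5] T [0.39 0.24 0.2 ] [-0.88  0.21  0.57  1.83 -0.11  1.14 -0.59]
```

jog_arm:
  translation:
    - [0,0,0]
    - [0,0,0]
    - [0,0,0]
  turn: [-2,-4,-4]

```text
clock: 16.58
position: [0.5156, 0.1468, 0.1527]
ee_rot: [0.831, 0.556, -0.0, 0.006]
ft_force: [0.5, 1.3, 2.9]
grip_width: 0.213
```

```bash
python3 -c "
from st import *
st()"
```

```text
16.58 [0.5156 0.1468 0.1527] jaw -22.5 grip 18.2 F [0.5 1.3 2.9] T [0.45 0.16 0.53] [-0.88  0.21  0.58  1.83 -0.11  1.14 -0.66]
```

Run:
```python
from st import *
o=st(); c=manip.camera("wrist"); P=c["pose"]; M=R.from_quat(o["ee_rot"]).as_matrix()
# rectify in tool frame on plane z=.178: up = jaw-perp (bar direction)
p=o["position"]; x=M[:,0]; y=M[:,1]; g=.1775
pts=np.float32([proj(c,np.array([p[0],p[1],g])+a*x*.07+b*y*.07) for a,b in((1,1),(1,-1),(-1,-1),(-1,1))])
H=cv2.getPerspectiveTransform(pts,np.float32([[0,0],[400,0],[400,400],[0,400]]))
r=cv2.warpPerspective(c["frame"],H,(400,400),flags=2)
cv2.imwrite("pics/l7.png",np.hstack([r,cv2.resize(c["frame"][0:400,120:520],(400,400))])[:,:,::-1])
```

```text
16.58 [0.5156 0.1468 0.1527] jaw -22.5 grip 18.2 F [0.5 1.3 2.9] T [0.45 0.16 0.53] [-0.88  0.21  0.58  1.83 -0.11  1.14 -0.66]
```

View pics/l7.png

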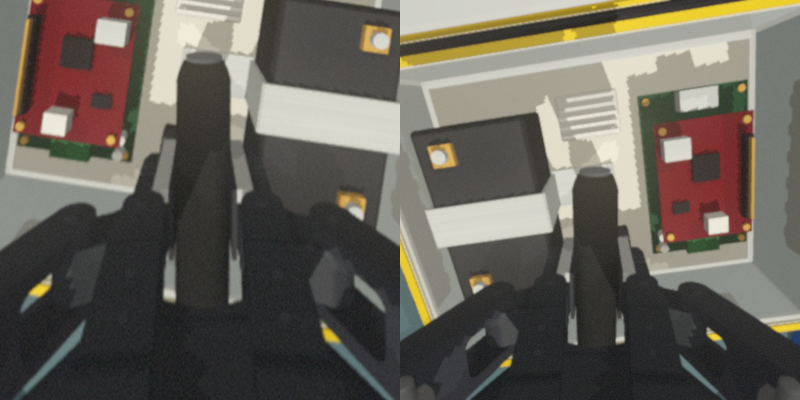

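The bar is still square in the jaws, with no slip. I'll turn a little further to confirm the stop.

jog_arm:
  translation:
    - [0,0,-0.5]
    - [0,0,-0.5]
    - [0,0,-0.5]
  turn: [-2,-4,-4]

```text
clock: 16.88
position: [0.5158, 0.1468, 0.1526]
ee_rot: [0.85, 0.527, -0.0, 0.006]
ft_force: [-0.8, 0.8, 6.3]
grip_width: 0.219
```

```bash
python3 -c "
from st import *
st()"
```

```text
16.88 [0.5158 0.1468 0.1526] jaw -26.4 grip 18.7 F [-0.8  0.8  6.3] T [0.46 0.35 0.04] [-0.89  0.21  0.59  1.83 -0.11  1.14 -0.73]
```

jog_arm:
  translation:
    - [0,0,0]
    - [0,0,0]
    - [0,0,0]
  turn: [-2,-4,-4]

```text
clock: 17.13
position: [0.5158, 0.1467, 0.1527]
ee_rot: [0.868, 0.497, -0.0, 0.006]
ft_force: [0.2, 0.1, 2.4]
grip_width: 0.218
```

```bash
python3 -c "
from st import *
st()"
```

```text
17.13 [0.5158 0.1467 0.1527] jaw -30.4 grip 18.6 F [0.2 0.1 2.4] T [ 0.39  0.2  -0.03] [-0.9   0.21  0.6   1.83 -0.12  1.14 -0.79]
```

Torque has dropped to about 0, which is odd. I'll look at the grip and the socket together.

Run:
```python
from st import *
o=st(); c=manip.camera("wrist"); M=R.from_quat(o["ee_rot"]).as_matrix()
p=o["position"]; x=M[:,0]; y=M[:,1]; g=.1775
pts=np.float32([proj(c,np.array([p[0],p[1],g])+a*x*.07+b*y*.07) for a,b in((1,1),(1,-1),(-1,-1),(-1,1))])
H=cv2.getPerspectiveTransform(pts,np.float32([[0,0],[400,0],[400,400],[0,400]]))
r=cv2.warpPerspective(c["frame"],H,(400,400),flags=2)
s=manip.camera("scene"); u,v=proj(s,[.5155,.1463,.03]).astype(int)
a=cv2.resize(s["frame"][v-55:v+25,u-40:u+40],(400,400),interpolation=2)
cv2.imwrite("pics/l8.png",np.hstack([r,a])[:,:,::-1])
```

```text
17.13 [0.5158 0.1467 0.1527] jaw -30.4 grip 18.6 F [0.2 0.1 2.4] T [ 0.39  0.2  -0.03] [-0.9   0.21  0.6   1.83 -0.12  1.14 -0.79]
```

View pics/l8.png

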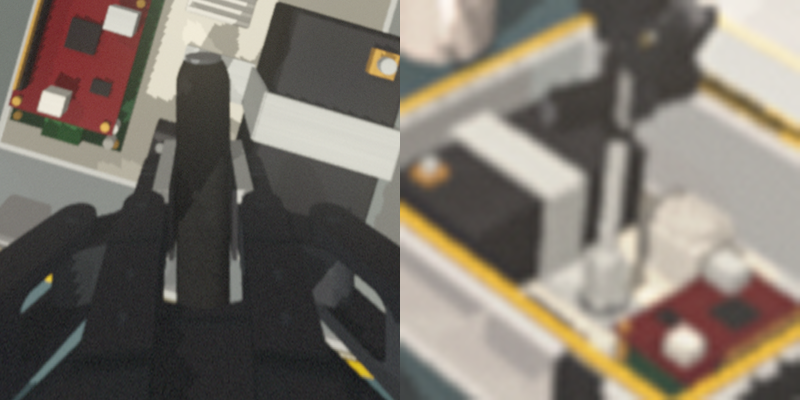

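The bar is still aligned in the jaws and the socket is still down. I'll keep turning in fine steps and read the torque.

jog_arm:
  translation:
    - [0,0,0]
    - [0,0,0]
  turn: [-3,-3]

```text
clock: 17.4
position: [0.5159, 0.1467, 0.1529]
ee_rot: [0.88, 0.475, -0.0, 0.006]
ft_force: [-0.3, 1.8, 4.7]
grip_width: 0.211
```

```bash
python3 -c "
from st import *
st()"
```

```text
17.4 [0.5159 0.1467 0.1529] jaw -33.3 grip 18.0 F [-0.3  1.8  4.7] T [ 0.59  0.33 -0.27] [-0.9   0.21  0.6   1.83 -0.12  1.14 -0.84]
```

jog_arm:
  translation:
    - [0,0,0]
    - [0,0,0]
  turn: [-3,-3]

```text
clock: 17.57
position: [0.516, 0.1468, 0.153]
ee_rot: [0.892, 0.451, -0.0, 0.006]
ft_force: [-1.3, 1.5, 3.5]
grip_width: 0.213
```

```bash
python3 -c "
from st import *
st()"
```

```text
17.57 [0.516  0.1468 0.153 ] jaw -36.3 grip 18.2 F [-1.3  1.5  3.5] T [0.48 0.29 0.06] [-0.91  0.21  0.61  1.83 -0.12  1.14 -0.89]
```

jog_arm:
  translation:
    - [0,0,0]
    - [0,0,0]
  turn: [-3,-3]

```text
clock: 17.73
position: [0.5161, 0.1467, 0.153]
ee_rot: [0.904, 0.428, -0.0, 0.006]
ft_force: [-0.0, 0.8, 1.7]
grip_width: 0.217
```

```bash
python3 -c "
from st import *
st()"
```

```text
17.73 [0.5161 0.1467 0.153 ] jaw -39.3 grip 18.5 F [-0.   0.8  1.7] T [ 0.42  0.07 -0.23] [-0.91  0.21  0.62  1.83 -0.12  1.14 -0.94]
```

The torque changed sign, so the socket may have worked past the head at the stop. I'll lift it clear, step aside inside the case and measure the screw's new angle with the wrist camera.

jog_arm:
  translation:
    - [0,0,5]
    - [0,0,15]
    - [0,0,30]
    - [0,0,50]
    - [0,0,70]
    - [10,-8,72]
    - [25,-20,72]
    - [37,-30,72]
    - [37,-30,72]
    - [37,-30,72]
  turn: [0,0,0,0,0,0,0,0,0,0]

```text
clock: 18.57
position: [0.5529, 0.1154, 0.2244]
ee_rot: [0.904, 0.428, -0.001, 0.006]
ft_force: [-0.4, 0.9, -2.4]
grip_width: 0.215
```

Run:
```python
from st import *
st(); c=manip.camera("wrist")
print(proj(c,[.5155,.1463,.0225]))
def rect(c,x0,y0):
    pts=np.float32([proj(c,[x0+dx,y0+dy,.0225]) for dx,dy in((.025,.025),(.025,-.025),(-.025,-.025),(-.025,.025))])
    return cv2.warpPerspective(c["frame"],cv2.getPerspectiveTransform(pts,np.float32([[0,0],[380,0],[380,380],[0,380]])),(380,380),flags=2)
cv2.imwrite("pics/l9.png",np.hstack([rect(c,.5155,.1463),cv2.resize(c["frame"],(420,380))])[:,:,::-1])
w=np.load("w2.npz")
for nm,q in(("before",w),("now",c)):
    r=rect(q,.5155,.1463); h=cv2.cvtColor(r,cv2.COLOR_RGB2HSV)
    m=((h[...,0]>12)&(h[...,0]<30)&(h[...,1]>110)).astype(np.uint8); n,l,s,ce=cv2.connectedComponentsWithStats(m)
    if n>1:
        k=1+s[1:,4].argmax(); cn=np.argwhere(l==k)[:,::-1].astype(np.float32); print(nm,s[k],ce[k],cv2.minAreaRect(cn))
```

```text
18.57 [0.5529 0.1154 0.2244] jaw -39.3 grip 18.4 F [-0.4  0.9 -2.4] T [0.07 0.08 0.02] [-0.86  0.22  0.66  1.67 -0.13  1.3  -0.86]
[272.9067219  169.16335982]
before [  118   123   141   147 12382] [187.32208044 196.3739299 ] ((186.82969665527344, 196.6793975830078), (107.21334838867188, 122.2216796875), 30.018367767333984)
now [  124   122   122   125 12524] [185.80166081 182.98946024] ((185.92747497558594, 182.77957153320312), (122.8952865600586, 110.11785125732422), 79.91940307617188)
```

View pics/l9.png

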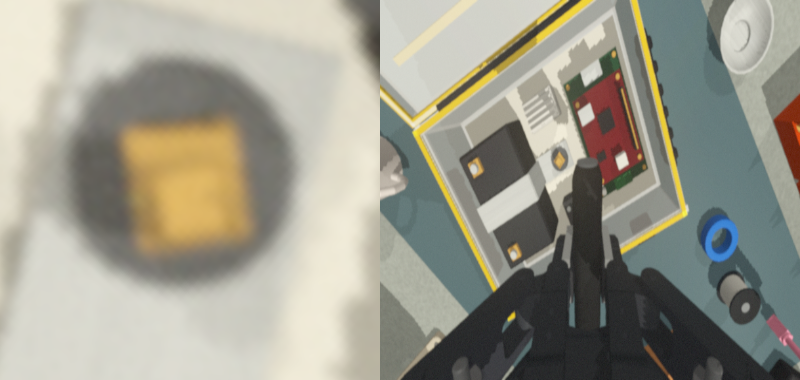

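Screw angle before 30°, now about 80–82° (mod 90, clockwise). That is a turn of about 51° (0.89 rad). Relative to the case (yaw −13°) it stands at about 68°, which matches the 1.2 rad stop. To be certain, I'll reseat the socket squarely and test for a firm stop in small steps.

jog_arm:
  translation:
    - [-10,8,0]
    - [-24,20,0]
    - [-37,31,0]
    - [-37,31,0]
    - [-37,31,0]
    - [-37,31,0]
    - [-37,31,0]
    - [-37,31,0]
    - [-37,31,0]
  turn: [6,13,20,27,34,41,47,47,47]

```text
clock: 19.37
position: [0.515, 0.1478, 0.2242]
ee_rot: [0.658, 0.753, 0.001, 0.006]
ft_force: [0.7, -0.1, -3.3]
grip_width: 0.213
```

jog_arm:
  translation:
    - [0,0,-20]
    - [0,0,-38]
    - [0,0,-50]
    - [0,0,-56]
    - [0,0,-61]
    - [0,0,-66]
    - [0,0,-70]
    - [0,0,-72]
    - [0,0,-72]
  turn: [0,0,0,0,0,0,0,0,0]

```text
clock: 20.12
position: [0.5155, 0.1466, 0.1532]
ee_rot: [0.659, 0.752, 0.001, 0.006]
ft_force: [-2.6, -5.9, 5.3]
grip_width: 0.21
```

```bash
python3 -c "
from st import *
st()"
```

```text
20.12 [0.5155 0.1466 0.1532] jaw 7.6 grip 17.9 F [-2.6 -5.9  5.3] T [-2.05  0.81 -0.  ] [-0.86  0.2   0.55  1.83 -0.1   1.13 -0.14]
```

jog_arm:
  translation:
    - [0,-1,0]
    - [0,-1,-0.5]
    - [0,-1,-0.5]
  turn: [-3,-6,-6]

```text
clock: 20.37
position: [0.5155, 0.1452, 0.1533]
ee_rot: [0.699, 0.715, 0.0, 0.006]
ft_force: [-4.1, -3.1, 4.4]
grip_width: 0.209
```

```bash
python3 -c "
from st import *
st()"
```

```text
20.37 [0.5155 0.1452 0.1533] jaw 1.4 grip 17.8 F [-4.1 -3.1  4.4] T [-1.3   1.4   0.04] [-0.87  0.2   0.56  1.83 -0.11  1.13 -0.25]
```

jog_arm:
  translation:
    - [0,0,0]
    - [0,0,0]
  turn: [-3,-3]

```text
clock: 20.53
position: [0.5151, 0.1449, 0.1534]
ee_rot: [0.718, 0.696, -0.0, 0.006]
ft_force: [-3.5, -3.0, 1.7]
grip_width: 0.211
```

```bash
python3 -c "
from st import *
st()"
```

```text
20.53 [0.5151 0.1449 0.1534] jaw -1.7 grip 18.0 F [-3.5 -3.   1.7] T [-1.11  1.36  0.01] [-0.87  0.2   0.57  1.83 -0.11  1.14 -0.3 ]
```

jog_arm:
  translation:
    - [0,0,0]
    - [0,0,0]
  turn: [-3,-3]

```text
clock: 20.7
position: [0.5149, 0.1449, 0.1534]
ee_rot: [0.735, 0.678, -0.001, 0.006]
ft_force: [-3.6, -2.3, 0.3]
grip_width: 0.213
```

```bash
python3 -c "
from st import *
st()"
```

```text
20.7 [0.5149 0.1449 0.1534] jaw -4.7 grip 18.2 F [-3.6 -2.3  0.3] T [-0.96  1.15  0.15] [-0.88  0.2   0.57  1.83 -0.11  1.14 -0.35]
```

jog_arm:
  translation:
    - [0,0,-0.5]
    - [0,0,-0.5]
  turn: [-3,-3]

```text
clock: 20.87
position: [0.515, 0.1451, 0.1533]
ee_rot: [0.753, 0.658, -0.001, 0.006]
ft_force: [-3.3, -2.9, 4.6]
grip_width: 0.217
```

```bash
python3 -c "
from st import *
st()"
```

```text
20.87 [0.515  0.1451 0.1533] jaw -7.6 grip 18.5 F [-3.3 -2.9  4.6] T [-1.08  1.32  0.2 ] [-0.88  0.2   0.58  1.83 -0.11  1.14 -0.4 ]
```

jog_arm:
  translation:
    - [0,0,0]
    - [0,0,0]
  turn: [-3,-3]

```text
clock: 21.03
position: [0.5149, 0.1452, 0.1533]
ee_rot: [0.769, 0.639, -0.001, 0.006]
ft_force: [-3.6, -1.9, 2.1]
grip_width: 0.215
```

```bash
python3 -c "
from st import *
st()"
```

```text
21.03 [0.5149 0.1452 0.1533] jaw -10.6 grip 18.4 F [-3.6 -1.9  2.1] T [-1.    1.24  0.25] [-0.89  0.21  0.59  1.83 -0.11  1.14 -0.45]
```

jog_arm:
  translation:
    - [0,0,0]
    - [0,0,0]
  turn: [-3,-3]

```text
clock: 21.2
position: [0.5148, 0.1452, 0.1533]
ee_rot: [0.785, 0.619, -0.001, 0.006]
ft_force: [-3.0, -2.6, 1.1]
grip_width: 0.212
```

```bash
python3 -c "
from st import *
st()"
```

```text
21.2 [0.5148 0.1452 0.1533] jaw -13.5 grip 18.1 F [-3.  -2.6  1.1] T [-1.06  1.16  0.39] [-0.89  0.21  0.59  1.83 -0.11  1.14 -0.5 ]
```

Torque now climbs like a spring past 0.25 N·m, up to 0.39, which points to the screw being against its stop. One more push, then I'll lift and compare the head angle.

jog_arm:
  translation:
    - [0,0,0]
    - [0,0,0]
  turn: [-3,-3]

```text
clock: 21.37
position: [0.5147, 0.1453, 0.1533]
ee_rot: [0.8, 0.599, -0.001, 0.006]
ft_force: [-4.2, -2.9, 1.4]
grip_width: 0.211
```

```bash
python3 -c "
from st import *
st()"
```

```text
21.37 [0.5147 0.1453 0.1533] jaw -16.4 grip 18.0 F [-4.2 -2.9  1.4] T [-1.    1.15  0.36] [-0.9   0.21  0.6   1.83 -0.12  1.14 -0.55]
```

jog_arm:
  translation:
    - [0,0,0]
    - [0,0,0]
  turn: [-3,-3]

```text
clock: 21.53
position: [0.5147, 0.1454, 0.1533]
ee_rot: [0.815, 0.579, -0.002, 0.006]
ft_force: [-2.5, -3.4, 0.9]
grip_width: 0.214
```

```bash
python3 -c "
from st import *
st()"
```

```text
21.53 [0.5147 0.1454 0.1533] jaw -19.3 grip 18.3 F [-2.5 -3.4  0.9] T [-1.03  1.13  0.19] [-0.9   0.21  0.6   1.83 -0.12  1.14 -0.6 ]
```

jog_arm:
  translation:
    - [0,0,5]
    - [0,0,15]
    - [0,0,30]
    - [0,0,50]
    - [0,0,70]
    - [12,-4,72]
    - [28,-10,72]
    - [42,-15,72]
    - [42,-15,72]
    - [42,-15,72]
  turn: [0,0,0,0,0,0,0,0,0,0]

```text
clock: 22.37
position: [0.5574, 0.1305, 0.2255]
ee_rot: [0.815, 0.579, -0.001, 0.006]
ft_force: [-0.4, -0.1, -2.8]
grip_width: 0.21
```

Run:
```python
from st import *
o=st(); c=manip.camera("wrist"); M=R.from_quat(o["ee_rot"]).as_matrix()
def rect(c,x0,y0):
    pts=np.float32([proj(c,[x0+dx,y0+dy,.0225]) for dx,dy in((.025,.025),(.025,-.025),(-.025,-.025),(-.025,.025))])
    return cv2.warpPerspective(c["frame"],cv2.getPerspectiveTransform(pts,np.float32([[0,0],[380,0],[380,380],[0,380]])),(380,380),flags=2)
r=rect(c,.5155,.1463); h=cv2.cvtColor(r,cv2.COLOR_RGB2HSV)
for sat in(90,110,130):
    m=((h[...,0]>12)&(h[...,0]<30)&(h[...,1]>sat)).astype(np.uint8); n,l,s,ce=cv2.connectedComponentsWithStats(m)
    k=1+s[1:,4].argmax(); cn=np.argwhere(l==k)[:,::-1].astype(np.float32); print(s[k],cv2.minAreaRect(cn))
p=o["position"]; x=M[:,0]; y=M[:,1]; g=p[2]+.025
pts=np.float32([proj(c,np.array([p[0],p[1],g])+a*x*.07+b*y*.07) for a,b in((1,1),(1,-1),(-1,-1),(-1,1))])
q=cv2.warpPerspective(c["frame"],cv2.getPerspectiveTransform(pts,np.float32([[0,0],[400,0],[400,400],[0,400]])),(400,400),flags=2)
g=cv2.cvtColor(q,cv2.COLOR_RGB2GRAY)
for row in(70,80,90,100,110): print(row,np.nonzero(g[row,120:290]<70)[0][[0,-1]]+120)
cv2.imwrite("pics/l10.png",np.hstack([r,cv2.resize(q,(380,380))])[:,:,::-1])
```

```text
22.37 [0.5574 0.1305 0.2255] jaw -19.2 grip 17.9 F [-0.4 -0.1 -2.8] T [ 0.03  0.02 -0.01] [-0.85  0.24  0.64  1.65 -0.13  1.3  -0.53]
[  117   121   134   131 14539] ((184.0157928466797, 186.12818908691406), (126.64389038085938, 123.17698669433594), 82.97159576416016)
[  120   125   127   122 12811] ((183.80453491210938, 185.98895263671875), (119.86371612548828, 115.55909729003906), 82.34935760498047)
[  127   129   113   111 10204] ((183.53659057617188, 185.32928466796875), (106.78729248046875, 106.12471008300781), 83.6598129272461)
70 [120 225]
80 [120 286]
90 [175 289]
100 [175 289]
110 [120 289]
```

The head is at 82.5° (80° before, within noise). The stop is expected at about 82°, and 27° of extra turning did not move the screw, so it is tight. Now I'll take the wrench back to the empty hole.

jog_arm:
  translation:
    - [0,0,35]
    - [0,0,70]
    - [0,-10,95]
    - [-2,-40,100]
    - [-5,-75,100]
    - [-8,-110,100]
    - [-12,-147,100]
    - [-15,-184,100]
    - [-18,-221,100]
    - [-21,-258,100]
    - [-24,-295,100]
    - [-27,-332,100]
  turn: [0,0,0,-7,-14,-21,-28,-35,-42,-49,-56,-63]

```text
clock: 23.42
position: [0.5295, -0.2019, 0.3258]
ee_rot: [0.998, 0.067, -0.003, 0.003]
ft_force: [0.3, 1.0, -3.9]
grip_width: 0.211
```

jog_arm:
  translation:
    - [0,-30,0]
    - [0,-58,0]
    - [0,-64,0]
    - [0,-64,0]
    - [0,-64,0]
    - [0,-64,0]
  turn: [-3,-5,-5,-5,-5,-5]

```text
clock: 23.92
position: [0.5301, -0.2641, 0.3258]
ee_rot: [1.0, 0.025, -0.003, 0.003]
ft_force: [-0.9, 0.3, -3.1]
grip_width: 0.213
```

Run:
```python
from st import *
o=st(); p=o["position"]; M=R.from_quat(o["ee_rot"]).as_matrix(); print("mouth",p+M@[0,0,.139])
s=manip.camera("scene"); w=manip.camera("wrist")
for d in manip.pinpoint(s,"wrench")[:4]: print(np.round(d["at"],1),round(d["confidence"],2),atz(s,d["at"],p[2]-.139).round(4))
for n,q in(("s",s),("w",w)):
    for k in("block_hole0","block","small_wrench"):
        for d in manip.pinpoint(q,k)[:3]: print(n,k,np.round(d["at"],1),round(d["confidence"],2),atz(q,d["at"],{"block":0,"small_wrench":.01}.get(k,.065)).round(4))
```

```text
23.92 [ 0.5301 -0.2641  0.3258] jaw -87.2 grip 18.2 F [-0.9  0.3 -3.1] T [ 0.06  0.03 -0.02] [-0.38  0.32  1.    1.43 -0.26  1.53 -0.92]
mouth [ 0.52925194 -0.26483465  0.18675896]
[294.  211.7] 0.93 [ 0.5326 -0.2599  0.1868]
[335.7 337.6] 0.92 [ 0.7756 -0.4368  0.1868]
[309.6 221.7] 0.85 [ 0.5788 -0.2626  0.1868]
[213.1 244.1] 0.84 [ 0.4608 -0.4271  0.1868]
s block_hole0 [294.2 248.4] 0.78 [ 0.5288 -0.2682  0.065 ]
s block_hole0 [272.8 225.7] 0.64 [ 0.437  -0.2452  0.065 ]
s block [283.8 255.7] 0.88 [ 0.485  -0.2656  0.    ]
s small_wrench [271.5 242.7] 0.5 [ 0.4364 -0.2584  0.01  ]
w block_hole0 [314.3 163.1] 0.85 [ 0.5252 -0.2631  0.065 ]
w block_hole0 [305.5 222.5] 0.6 [ 0.4374 -0.2545  0.065 ]
w block_hole0 [ 48.9 144.1] 0.51 [0.534  0.0907 0.065 ]
w block [310.7 185.9] 0.62 [ 0.4745 -0.2597  0.    ]
w small_wrench [ 50.7 142.5] 0.63 [0.5267 0.1351 0.01  ]
```

jog_arm:
  translation:
    - [0,-1,-30]
    - [0,-1,-60]
    - [0,-1,-85]
    - [0,-1,-105]
    - [0,-1,-116]
    - [0,-1,-124]
    - [0,-1,-132]
    - [0,-1,-138]
    - [0,-1,-138]
  turn: [0,0,0,0,0,0,0,0,0]

```text
clock: 25.12
position: [0.5295, -0.2666, 0.1873]
ee_rot: [1.0, 0.023, -0.003, 0.003]
ft_force: [-0.7, 0.9, -2.9]
grip_width: 0.213
```

```bash
python3 -c "
from st import *
st()"
```

```text
25.12 [ 0.5295 -0.2666  0.1873] jaw -87.3 grip 18.2 F [-0.7  0.9 -2.9] T [ 0.03 -0.02  0.  ] [-0.35  0.41  0.95  1.65 -0.33  1.27 -0.87]
```

Mouth is at about 0.048, inside the hole with no contact. I'll lower it to the floor.

jog_arm:
  translation:
    - [0,0,-8]
    - [0,0,-16]
    - [0,0,-24]
    - [0,0,-31]
    - [0,0,-36]
    - [0,0,-38]
    - [0,0,-38]
  turn: [0,0,0,0,0,0,0]

```text
clock: 25.7
position: [0.5298, -0.2668, 0.1498]
ee_rot: [1.0, 0.023, -0.003, 0.003]
ft_force: [-2.3, 1.3, 2.7]
grip_width: 0.21
```

```bash
python3 -c "
from st import *
st()"
```

```text
25.7 [ 0.5298 -0.2668  0.1498] jaw -87.3 grip 17.9 F [-2.3  1.3  2.7] T [ 0.45  0.62 -0.03] [-0.33  0.44  0.92  1.69 -0.37  1.2  -0.84]
```

jog_arm:
  translation:
    - [0,0,0]
    - [0,0,0]
    - [0,0,0]
    - [0,0,0]
    - [0,0,0]
    - [0,0,0]
    - [0,0,0]
    - [0,0,0]
  turn: [0,0,0,0,0,0,0,0]
  grip: 70

```text
clock: 26.37
position: [0.5298, -0.2667, 0.1498]
ee_rot: [1.0, 0.023, -0.003, 0.003]
ft_force: [-0.2, -0.1, -1.3]
grip_width: 0.819
```

jog_arm:
  translation:
    - [0,0,10]
    - [0,0,30]
    - [0,0,60]
    - [0,0,95]
    - [0,0,130]
    - [0,0,165]
    - [0,0,185]
    - [0,35,190]
    - [-10,72,190]
    - [-20,109,190]
    - [-20,140,190]
    - [-20,170,190]
  turn: [0,0,0,0,0,0,0,5,10,15,20,25]

```text
clock: 27.37
position: [0.5092, -0.0952, 0.3409]
ee_rot: [0.97, 0.241, -0.001, 0.003]
ft_force: [0.4, -0.7, 0.6]
grip_width: 0.818
```

jog_arm:
  translation:
    - [0,37,0]
    - [0,74,0]
    - [-5,111,0]
    - [-10,148,0]
    - [-10,185,0]
    - [-10,215,-35]
    - [-10,235,-70]
    - [-10,240,-105]
    - [-10,240,-140]
    - [-10,240,-165]
    - [-10,240,-165]
  turn: [0,0,0,0,0,0,0,0,0,0,0]

```text
clock: 28.28
position: [0.4966, 0.1438, 0.1719]
ee_rot: [0.97, 0.241, -0.005, 0.004]
ft_force: [-1.9, -1.0, 0.3]
grip_width: 0.823
```

Run:
```python
from st import *
o=st(); c=manip.camera("wrist")
def rect(c,x0,y0):
    pts=np.float32([proj(c,[x0+dx,y0+dy,.0225]) for dx,dy in((.025,.025),(.025,-.025),(-.025,-.025),(-.025,.025))])
    return cv2.warpPerspective(c["frame"],cv2.getPerspectiveTransform(pts,np.float32([[0,0],[400,0],[400,400],[0,400]])),(400,400),flags=2)
r=rect(c,.5155,.1463); h=cv2.cvtColor(r,cv2.COLOR_RGB2HSV)
m=((h[...,0]>12)&(h[...,0]<30)&(h[...,1]>110)).astype(np.uint8); n,l,s,ce=cv2.connectedComponentsWithStats(m)
if n>1: k=1+s[1:,4].argmax(); cn=np.argwhere(l==k)[:,::-1].astype(np.float32); print(s[k],cv2.minAreaRect(cn))
t=manip.camera("scene")
for d in manip.pinpoint(t,"wrench_grip")[:4]: print(np.round(d["at"],1),round(d["confidence"],2),atz(t,d["at"],.162).round(4))
cv2.imwrite("pics/l11.png",np.hstack([r,cv2.resize(t["frame"][130:330,190:390],(400,400),interpolation=2)])[:,:,::-1])
```

```text
28.28 [0.4966 0.1438 0.1719] jaw -62.1 grip 70.3 F [-1.9 -1.   0.3] T [-0.05  0.08  0.02] [-0.96  0.15  0.65  1.84 -0.09  1.19 -1.37]
[  131   133   128   128 13617] ((195.34970092773438, 194.58787536621094), (123.49909210205078, 117.63349151611328), 82.303955078125)
[303.7 178.6] 0.82 [ 0.4593 -0.1408  0.162 ]
[331.6 298.4] 0.75 [ 0.7177 -0.3706  0.162 ]
[194.1 204.4] 0.59 [ 0.3115 -0.3643  0.162 ]
[272.9 243. ] 0.56 [ 0.5399 -0.339   0.162 ]
```

View pics/l11.png

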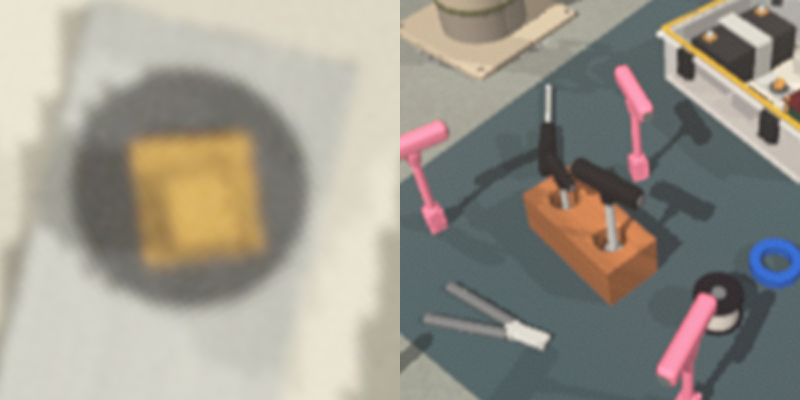

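The wrench stands upright in its hole and the bystanders look unmoved. The head is at 82.3°, about 69° relative to the case strap, so at the stop. I'll move clear and hand in.

jog_arm:
  translation:
    - [0,0,30]
    - [0,0,65]
    - [0,0,100]
    - [0,0,135]
    - [0,0,150]
    - [0,0,150]
    - [0,0,150]
  turn: [0,0,0,0,0,0,0]

```text
clock: 29.02
position: [0.501, 0.1446, 0.3306]
ee_rot: [0.971, 0.241, 0.002, 0.002]
ft_force: [-0.0, -0.6, -0.6]
grip_width: 0.815
```

```bash
python3 -c "
from st import *
st(); print(manip.hand_in())"
```

```text
29.02 [0.501  0.1446 0.3306] jaw -62.1 grip 69.6 F [-0.  -0.6 -0.6] T [-0.02  0.02 -0.  ] [-0.99  0.05  0.65  1.6  -0.02  1.5  -1.42]
the job is handed in; nothing more can be done
None
```

I took the larger black wrench from the far hole, seated it fully on the screw (mouth about 13.6 mm above the table) and turned the screw clockwise until it stopped. I then stood the wrench back upright in its hole and handed the job in at 29 s.

**Screw:** the head turned about 52°, from 30° to 82°. That puts it about 69° from the case axis, which matches the 1.2 rad stop if the screw's zero lines up with the case (my assumption). I reseated the socket and turned about 27° more, and the head moved no further than the measuring error of about 2°.

**Wrench and surroundings:** the last picture shows the wrench upright in its hole. The small wrench, pliers, tape and spool look unmoved, judged by eye only.

**What disagreed:** I never felt one hard stop. The torque rose softly to about 0.4–0.6 N·m and then dropped away on both tries. The wrench apparently slipped at the stop, on the head or in the grip. The conclusion that the screw is tight rests mainly on the measured head angle.

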